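Load the drilling jig and hold its flap at the balance point

TASK

Lay the offcut that matches the nest of the drilling jig flat and fully down in the nest, and leave the other two offcuts where they lie. Then grip the crossbar of the jig's hinged hold-down flap between the fingers, swing the flap up from where it leans open to its balance point, where it stands upright, and never let it go over and drop towards the nest. Finish while still holding the flap there, still and upright, with the bar gripped, so that its stay can be adjusted.

Things in the scene. Friction and masses are not known exactly. Their poses are not given: they have to be found in the camera images.
- blank: the blank: plain brown wooden block 50 x 110 x 25 mm (own x, y, z), about 0.1 kg; origin at the centre of its underside, long side along its y. It lies flat on the table to the robot's right, in a row with two other offcuts, in any order. It is the thickest and shortest of the three. A glue bottle 160 mm tall stands upright to the right of the row: come in above it
- ply_offcut: bystander: pale plywood offcut 60 x 130 x 12 mm (own x, y, z), too wide and too long for the nest; origin at the centre of its underside
- walnut_offcut: bystander: dark wooden offcut 42 x 150 x 19 mm (own x, y, z), too long for the nest; origin at the centre of its underside
- jig: drilling jig, fixed to the table ahead and to the left: plywood base 190 (own x) x 170 (own y) x 10 mm, its centre 12 mm towards own +y from the origin; origin at the table under the nest's centre; yaw within 0.25 rad of the world's. It carries the nest (see nest) and, towards +y, a hinge between two steel cheeks 56 mm high at own x = +-66 mm
- nest (a point): centre of the nest's floor, 10 mm above the table, axes as the jig's. Nest: open pocket 114 mm long (jig x) by 54 mm wide (jig y); walls 12 mm thick, 14 mm above the floor, with round tops that lead the blank in; open corners, and a gap of about 50 mm in the middle of each long wall for a finger. The blank goes in with its long side along the jig's x, either way round
- flap (a joint): flap angle about the hinge: 0 = shut, flat over the nest; 1.571 = straight up, the balance point (centre of mass above the hinge); 2.3 = leaning open towards the jig's +y, away from the nest, on its stop, where it starts. The hinge runs freely: below 1.571 the flap falls shut, above it falls open. Flap about 0.4 kg; lifting it by the bar takes 1 to 2 N
- flap_hinge (a point): middle of the hinge axis, which lies along the jig's x, 75 mm towards the jig's +y from the nest's centre and 45 mm above the table
- flap_bar (a point): middle of the crossbar at the flap's free end: round steel bar, 10 mm diameter, along the jig's x, 165 mm from the hinge axis, 90 mm free between two side arms (8 mm rods); the flap's plate (96 mm wide, up to 14 mm thick) ends 50 mm short of the bar. Flap upright: the bar is 210 mm above the table, straight above the hinge. It may turn between the fingers
Mind the look-alikes: they are no part of the job. Leave any green look-alike of the blank alone.

How it is judged:
By the outcome, as a careful person would: the job done as asked, in the order asked, and still so for the second after the job is handed in, while the arm keeps its last pose, push and grip.
It also fails if it takes over 51 s, if anything falls off the work surface, if the arm or the gripper's body presses on something with over 40 N, if the wrist force passes 120 N, or if a joint passes its speed limit or range.

ROBOT

A 6-joint arm with a two-finger parallel gripper is mounted at the origin on the work surface; the furniture and walls round the work are solid. World frame = base frame: x ahead of the robot, y to its left, z up, the work surface at z = 0. Lengths are in m, angles in rad, forces in N, time in s.
With the tool pointing down it reaches from about 0.375 to 0.825 m from the base axis. Payload 5.5 kg.
Tool frame: the origin (TCP) lies at the centre of the arm's flange, where the gripper is bolted on; the fingertips stand arm.finger_overhang ahead of it and the grasp point (between the pads) lies 155 mm ahead of it (arm.finger_overhang is the distance from the TCP to the fingertips, in m); z points along the fingers, y is the line along which they close (so a half turn about z gives the same grasp; the last joint's range is limited). The gripper opens to 85 mm and grips with 20 to 120 N. Pads are 22 mm wide; open, the fingers measure 114 mm over their backs; the gripper's body (76 mm by 85 mm) begins 54 mm behind the grasp point. The pads swing forward as they close: fully open they stand 13 mm farther back than shut.
Start: joints at [1.279, 0.314, -0.047, 1.21, 0, 1.571], TCP at [0.173, 0.575, 0.405] pointing down, gripper open.
Joint ranges: [-2.67, 2.67], [-0.69, 1.73], [-1.03, 1.25], [-2.08, 2.16], [-1.42, 1.45], [-3.14, 3.14]. Speed limits (rad/s): [2.39, 2.39, 3.01, 3.14, 3.14, 3.14].

INTERFACE

Orientations are given as a rotation vector (axis times angle).
In Python, from rig import monitor, read_camera, camera_model, workorder, regions_of, arm gives the robot as it stands.
- The arm moves only by the shell command python3 -m jog 'ROWS' [FORCE]. ROWS is JSON, a list of rows, each a list of 3 entries, a list of its own where there are three numbers: the shift along the tool's x, y, z in cm, then the turn, a rotation vector about the tool's x, y, z in rad, then the opening, from 0 (shut) to 1 (fully open). A call has 1 to 8 rows; each row shifts and turns the commanded pose from where the row before left it, along the tool's axes as they then stand; what a row does not reach is not made up. A row lasts 1/12 s, in which the tool goes at most 41.7 mm and 7.16 degrees, less where a joint would pass 70% of its speed; a pose out of reach is approached as far as the arm can. A call is refused whole if a number of a shift passes 4.17 or a number of a turn 0.125, either way. A call with a gripper value outside its range is refused whole. The fingers move at their own pace and stop on an object; FORCE is the grip in N (left out, the last holds). Time passes only in rows, so rows that do not move let the fingers close. It gives the time, the measured TCP pose, the force, the opening and the grip force at its end, in the units of the state.
- monitor.observe(): the state, without advancing time (a new reading comes with each control period).
- read_camera(name): name is "scene" or "side" or "wrist"; returns the picture (420x560x3 uint8, red, green, blue); there is no depth.
- camera_model(name): a dict with "mtx" (3x3 intrinsics, pixels), "rvec" (rotation vector, rad) and "tvec" (3), from world to camera coordinates, as OpenCV has them. Camera axes: x right, y down, z forward; pixel columns grow to the right and rows downward; lengths in m; the calibration is good to about 2 mm. A picture is of the moment at which its call begins: read the wrist's pose just before it. camera_model takes no time and is no camera call; for the wrist camera it gives the pose at the moment of the call.
- workorder.finish_job(): hands the job in; it is judged then, once.
Trained networks look in the newest picture that a camera, given by its name, has taken for a name from the list of things; names that differ only in an ending like _2 or _b are one class to them, and where a whole thing is asked for, a point or a joint stands for the part that bears it (a point fixed in the world has none). Each returns a list of dicts, best first, with "confidence" (0 to 1); they miss things now and then, are a little off and sometimes report something else, mostly with a low value. They report only what shows in the picture. A call takes as long as a camera call. They do not tell look-alikes from the thing itself.
- regions_of(query, camera): "pixels" (420x560 bool, what is visible of it) and "box" ([left, top, width, height] in pixels, round what is visible of it).
The state is a dict: "time_s": time; "joint_positions": joint angles; "dq": joint speeds; "tau": joint torques, N m; "tcp_pos": TCP position; "orientation": TCP orientation; "force": force on the tool from outside, world axes, zero at the start; "torque": the same for the moment, N m; "grip_width": finger opening in m; "grasp_force": force on a finger pad.
Only numpy, scipy, OpenCV 4.12 (cv2) and the standard library are available. Lean on these libraries where they do the work, as an engineer would, in place of code of your own. Each camera call takes 0.05 s, during which the arm holds its last target. There are 200 camera calls.

## Working session

There is one attempt and no reset: what is moved stays moved. The work goes in short steps, Python scripts to look and compute and a shell command to move; the robot and the scene stay as the last step left them, time stands still between calls to the robot, and variables do not carry over. Pictures are saved under pics/ and viewed, at most 10 in all, crops included, and the job is handed in when it is done.

```bash
mkdir -p pics; ls; cat > h.py <<'E'
import numpy as np, cv2
from rig import monitor, read_camera, camera_model, workorder, regions_of, arm
def save(name,fn):
    im=read_camera(name); cv2.imwrite('pics/'+fn,im[:,:,::-1]); return im
def proj(name,P):
    c=camera_model(name); P=np.asarray(P,float).reshape(-1,3)
    return cv2.projectPoints(P,np.array(c['rvec'],float),np.array(c['tvec'],float),np.array(c['mtx'],float),None)[0].reshape(-1,2)
def ray(c,uv):
    R=cv2.Rodrigues(np.array(c['rvec'],float))[0]; t=np.array(c['tvec'],float)
    d=R.T@np.linalg.solve(np.array(c['mtx'],float),[uv[0],uv[1],1.]); return -R.T@t,d/np.linalg.norm(d)
def onz(c,uv,z):
    o,d=ray(c,uv); return o+d*(z-o[2])/d[2]
def tri(obs): # [(cam,uv)]
    A=np.zeros((3,3));b=np.zeros(3)
    for c,uv in obs:
        o,d=ray(c,uv); M=np.eye(3)-np.outer(d,d); A+=M; b+=M@o
    return np.linalg.solve(A,b)
def Rt():
    s=monitor.observe(); return np.array(s['tcp_pos']),cv2.Rodrigues(np.array(s['orientation'],float))[0]
E
python3 - <<'E'
from h import *
print(monitor.observe(), arm.finger_overhang)
a=save('scene','scene.png'); 
for cam in('scene','side'):
    if cam=='side': b=save('side','side.png')
    c=camera_model(cam); print(cam,ray(c,(280,210)))
    for q in('blank','ply_offcut','walnut_offcut','jig','flap','flap_bar'):
        for r in regions_of(q,cam): print(cam,q,r['confidence'],r['box'])
cv2.imwrite('pics/both.png',cv2.resize(np.vstack([a,b])[:,:,::-1],None,fx=.714,fy=.714))
E
```

```text
pics
{'time_s': 0.0, 'joint_positions': array([ 1.27901395e+00,  3.14239925e-01, -4.80798529e-02,  1.21017623e+00,
        4.86763386e-05,  1.57080938e+00]), 'dq': array([ 0.00157253,  0.00088245, -0.00089331, -0.00096753, -0.00115755,
        0.00110313]), 'tau': array([-1.47568349e-03, -5.39582062e+01,  3.39755237e+01,  1.90711120e-02,
        3.49273353e-05,  9.48674568e-06]), 'tcp_pos': array([0.17250939, 0.57437847, 0.40382563]), 'orientation': array([-4.56683800e-01, -3.10792253e+00,  2.63012564e-03]), 'force': array([-0.52251991,  0.0124266 , -0.23902765]), 'torque': array([-0.00893312, -0.03503033, -0.01338029]), 'grasp_force': 0.0, 'grip_width': 0.08562726387501769} 0.1734
scene (array([ 0.01741218, -0.60641984,  0.40273102]), array([ 0.58648597,  0.71490806, -0.38071076]))
scene blank 0.79 [191.9, 269.7, 70.6, 32.2]
scene ply_offcut 0.67 [381.1, 238.0, 56.0, 41.1]
scene ply_offcut 0.47 [188.5, 130.9, 66.1, 63.8]
scene walnut_offcut 0.87 [305.2, 243.4, 80.4, 40.5]
scene jig 0.69 [189.6, 132.0, 108.4, 105.6]
scene flap 0.95 [190.5, 129.8, 61.3, 67.6]
scene flap_bar 0.73 [187.4, 132.7, 63.5, 65.8]
side (array([0.40879878, 0.78024053, 0.71330743]), array([ 0.07677353, -0.75167529, -0.65504968]))
side blank 0.64 [293.1, 158.4, 17.3, 29.8]
side blank 0.58 [312.7, 190.1, 47.7, 31.4]
side ply_offcut 0.79 [216.6, 153.8, 27.8, 25.2]
side walnut_offcut 0.66 [255.8, 170.2, 13.7, 34.2]
side jig 0.96 [183.5, 239.0, 106.1, 70.0]
side flap 0.96 [184.3, 273.7, 78.5, 13.0]
side flap_bar 0.9 [181.7, 272.1, 78.5, 16.2]
```

View pics/scene.png

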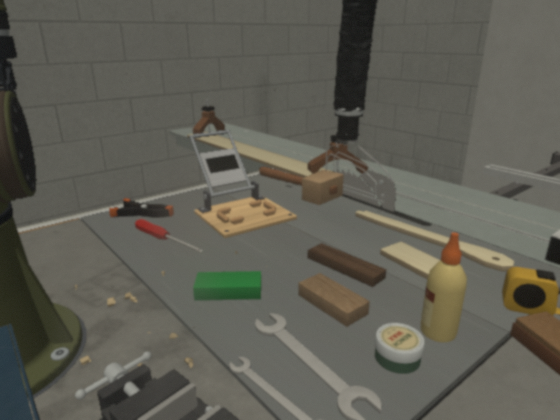

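View pics/side.png

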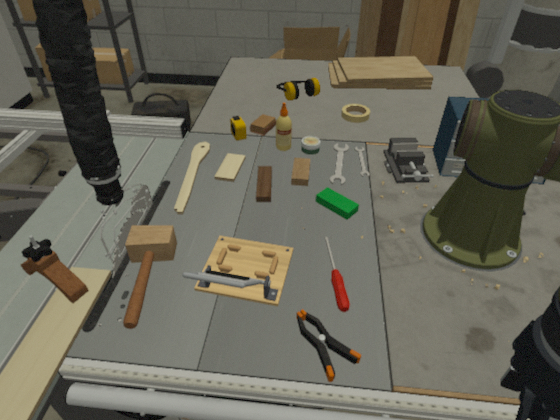

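The scene view shows the brown block at scene (333,297) / side (300,172), between the glue bottle and the walnut. Things that could be taken for it:
- Green block: scene (228,286), side (337,203)
- Walnut: scene (345,263)
- Ply: scene (420,258)
- Mallet head: scene (322,186)
- Far brown scrap: scene (548,345), side (263,124)

I choose the brown one at (333,297).

```bash
python3 - <<'E'
from h import *
S=camera_model('scene');D=camera_model('side')
for n,us,ud,z in [('blank',(333,292),(300.5,168),.025),('walnut',(345,261),(264,181),.019),('ply',(420,258),(230,167),.012),('green',(228,280),(338,200),.025),('nest',(247,212),(249,263),.02),('jigcornerR',(294,213),(293,250),.01),('bottle tip',(454,238),(284,105),.16)]:
    print(n,onz(S,us,z).round(3),onz(D,ud,z).round(3),tri([(S,us),(D,ud)]).round(3))
w=save('wrist','w0.png'); W=camera_model('wrist'); p,R=Rt()
o,d=ray(W,(280,210)); print('wristcam in tool',R.T@(o-p),R.T@d, W['mtx'])
c=cv2.imread('pics/side.png')[140:320,170:370]; s=cv2.imread('pics/scene.png')[120:330,180:440]
cv2.imwrite('pics/crop.png',np.hstack([cv2.resize(c,(400,360)),cv2.resize(s,(400,360))]))
E
```

```text
blank [ 0.447 -0.215  0.025] [ 0.449 -0.208  0.025] [ 0.449 -0.213  0.022]
walnut [ 0.544 -0.152  0.019] [ 0.55  -0.139  0.019] [ 0.551 -0.146  0.014]
ply [ 0.671 -0.226  0.012] [ 0.665 -0.208  0.012] [ 0.671 -0.222  0.006]
green [ 0.338 -0.079  0.025] [ 0.337 -0.068  0.025] [ 0.338 -0.074  0.022]
nest [0.54  0.152 0.02 ] [0.541 0.178 0.02 ] [0.546 0.167 0.011]
jigcornerR [0.636 0.095 0.01 ] [0.444 0.116 0.01 ] [0.508 0.054 0.017]
bottle tip [ 0.503 -0.367  0.16 ] [ 0.513 -0.342  0.16 ] [ 0.516 -0.36   0.152]
wristcam in tool [ 0.07721007 -0.00145403  0.02981092] [-0.30454866  0.00893788  0.95245484] [[370.60353879   0.         276.25850634]
 [  0.         370.60353879 209.36679659]
 [  0.           0.           1.        ]]
```

View pics/w0.png

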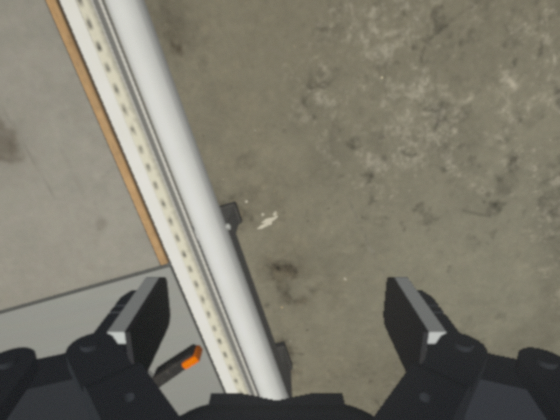

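View pics/crop.png

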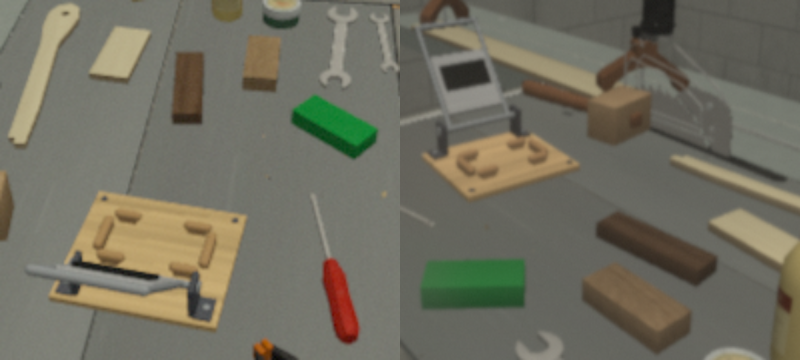

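The crop shows the brown block at crop (262,62) left / (635,300) right. It is thicker and shorter than the walnut, so it is the blank. Next I look at the jig with the wrist camera on the way.

```bash
python3 -m jog '[[[-3.31,-2.02,0],[0,0,0],1],[[-3.31,-2.02,0],[0,0,0],1],[[-3.31,-2.02,0],[0,0,0],1],[[-3.31,-2.02,0],[0,0,0],1],[[-3.31,-2.02,0],[0,0,0],1],[[-3.31,-2.02,0],[0,0,0],1],[[-3.31,-2.02,0],[0,0,0],1],[[-3.31,-2.02,0],[0,0,0],1]]' >/dev/null; python3 -m jog '[[[-3.31,-2.02,0],[0,0,0],1],[[-3.31,-2.02,0],[0,0,0],1],[[-3.31,-2.02,0],[0,0,0],1],[[-3.31,-2.02,0],[0,0,0],1],[[-3.31,-2.02,0],[0,0,0],1],[[0,0,0],[0,0,0],1],[[0,0,0],[0,0,0],1]]'
python3 - <<'E'
from h import *
import pickle
W=camera_model('wrist'); im=save('wrist','w1.png')
pickle.dump(W,open('W1.pkl','wb'))
for q in('jig','flap','flap_bar'):
    for r in regions_of(q,'wrist'): print(q,r['confidence'],r['box'])
E
```

```text
time_s: 2.0
tcp_pos: [0.5102, 0.1978, 0.4045]
orientation: [-0.463, -3.107, -0.0]
force: [-0.3, 0.0, 0.3]
grip_width: 0.0856
grasp_force: 0.0
jig 0.78 [166.3, 105.5, 393.7, 223.2]
flap 0.79 [321.7, 148.7, 238.3, 178.1]
flap_bar 0.78 [319.7, 147.9, 240.3, 180.5]
```

View pics/w1.png

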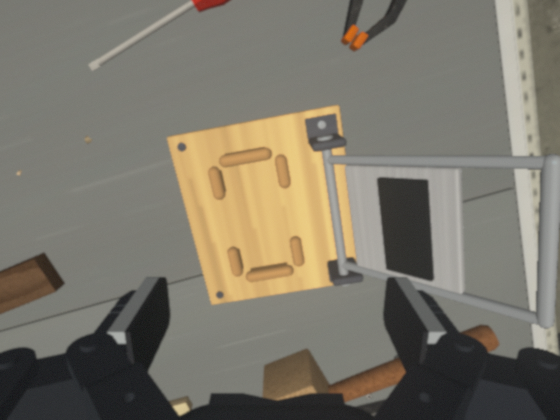

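The wrist view shows the nest end walls at (245,157) and (270,272), base corners at (168,137), (338,106) and (213,303), the hinge at (335,215) and the bar at the right edge, about (552,160) to (545,320). I fit the jig pose from both views.

```bash
cat > fit.py <<'E'
from h import *
import pickle
from scipy.optimize import least_squares
W=pickle.load(open('W1.pkl','rb'));D=camera_model('side')
def pj(c,P): return cv2.projectPoints(np.asarray(P,float),np.array(c['rvec'],float),np.array(c['tvec'],float),np.array(c['mtx'],float),None)[0].reshape(-1,2)
L=np.array([[-.095,-.073,.01],[-.095,.097,.01],[.095,-.073,.01],[-.063,0,.024],[.063,0,.024]])
U=np.array([[168,137],[338,106],[213,303],[245,157],[270,272]],float)
L2=np.array([[-.095,-.073,.01],[.095,-.073,.01],[-.095,.097,.01],[.095,.097,.01]])
U2=np.array([[293,246.5],[221.5,236],[278,303],[196,287.5]])
def T(q,P):
    c,s=np.cos(q[2]),np.sin(q[2]); return P@np.array([[c,-s,0],[s,c,0],[0,0,1]]).T+[q[0],q[1],q[3]]
for w,wz in ((1,0),(1,1),(0,0)):
    f=lambda q:np.r_[(pj(W,T(q,L))-U).ravel(),w*(pj(D,T(q,L2))-U2).ravel(),(0 if wz else 1e4)*q[3]]
    r=least_squares(f,[.545,.165,0,0]); print(r.x.round(4),r.fun.round(1))
    if w==0: print('side only resid', (pj(D,T(r.x,L2))-U2).round(1))
q=r.x
for a in (2.2,2.3,2.4):
    b=np.array([[-.049,.075-.165*np.cos(a),.045+.165*np.sin(a)],[.049,.075-.165*np.cos(a),.045+.165*np.sin(a)]])
    print(a,pj(W,T(q,b)).round(0).tolist(),pj(camera_model('scene'),T(q,b)).round(0).tolist(),pj(D,T(q,b)).round(0).tolist(),T(q,b).mean(0))
p,R=Rt();print(p,R.round(3).tolist())
E
python3 fit.py
```

```text
[ 0.5466  0.1661 -0.1126 -0.    ] [-1.8 -0.9  1.9 -3.1 -1.   1.4  0.4  0.1  0.2  2.4  0.6 -0.1 -2.1 -1.7
  0.2 -0.  -2.  -0.4 -0.3]
[ 0.5477  0.1649 -0.1132 -0.0059] [-0.7 -0.2  0.  -1.7 -0.9 -0.4  0.1  0.5 -0.5  1.   0.1  1.2 -2.1 -0.4
 -0.3  1.2 -2.   0.8 -0. ]
[ 0.5469  0.166  -0.1132 -0.    ] [-1.7 -0.7  1.9 -2.7 -1.1  1.6  0.4  0.4  0.2  2.7  0.  -0.  -0.  -0.
  0.  -0.  -0.  -0.  -0.3]
side only resid [[ 0.5 -0.1]
 [-2.2 -1.8]
 [ 0.  -0. ]
 [-2.2 -0.5]]
2.2 [[540.0, 174.0], [535.0, 327.0]] [[193.0, 133.0], [229.0, 128.0]] [[243.0, 274.0], [189.0, 265.0]] [0.56631404 0.33700749 0.17837377]
2.3 [[551.0, 166.0], [545.0, 314.0]] [[191.0, 136.0], [227.0, 131.0]] [[241.0, 284.0], [187.0, 274.0]] [0.56776309 0.34975827 0.16801323]
2.4 [[558.0, 158.0], [551.0, 301.0]] [[190.0, 139.0], [225.0, 135.0]] [[239.0, 294.0], [186.0, 284.0]] [0.56908812 0.36141764 0.15642329]
[0.50839734 0.20029013 0.40470812] [[-0.958, 0.286, -0.0], [0.286, 0.958, 0.0], [0.0, 0.0, -1.0]]
```

```bash
python3 -m jog '[[[-0.55,-4.1,0],[0,0,0],0.8],[[-0.55,-4.1,0],[0,0,0],0.8],[[-0.55,-4.1,0],[0,0,0],0.8],[[-0.55,-4.1,0],[0,0,0],0.8],[[-0.55,-4.1,0],[0,0,0],0.8],[[-0.55,-4.1,0],[0,0,0],0.8],[[-0.55,-4.1,0],[0,0,0],0.8],[[-0.55,-4.1,0],[0,0,0],0.8]]' >/dev/null; python3 -m jog '[[[-0.55,-4.1,0],[0,0,0],0.8],[[0,0,0],[0,0,0.12],0.8],[[0,0,0],[0,0,0.12],0.8],[[0,0,0],[0,0,0.12],0.8],[[0,0,0],[0,0,0.12],0.8],[[0,0,0],[0,0,0.12],0.8],[[0,0,0],[0,0,0.12],0.8],[[0,0,0],[0,0,0.12],0.8]]' >/dev/null; python3 -m jog '[[[0,0,0],[0,0,0.12],0.8],[[0,0,0],[0,0,0.12],0.8],[[0,0,0],[0,0,0.12],0.8],[[0,0,0],[0,0,0.08],0.8],[[0,0,0],[0,0,0],0.8],[[0,0,0],[0,0,0],0.8]]'
python3 - <<'E'
from h import *
import pickle
W=camera_model('wrist'); im=save('wrist','w2.png')
pickle.dump(W,open('W2.pkl','wb'))
for q in('blank','walnut_offcut'):
    for r in regions_of(q,'wrist'):
        m=r['pixels'].astype(np.uint8); c=cv2.findContours(m,0,2)[0]; c=max(c,key=len)
        print(q,r['confidence'],r['box'],cv2.minAreaRect(c))
E
```

```text
time_s: 4.03
tcp_pos: [0.4505, -0.1672, 0.4048]
orientation: [2.218, 2.225, 0.0]
force: [-0.7, 0.3, -0.7]
grip_width: 0.0681
grasp_force: 0.0
blank 0.63 [82.7, 6.0, 140.1, 127.2] ((151.14337158203125, 68.78300476074219), (141.51910400390625, 60.30997848510742), 37.26640319824219)
blank 0.56 [250.2, 162.8, 50.3, 108.8] ((273.5, 215.5), (109.0, 51.0), 90.0)
walnut_offcut 0.92 [352.0, 66.5, 51.2, 159.8] ((377.5, 146.5), (159.0, 51.0), 90.0)
```

View pics/w2.png

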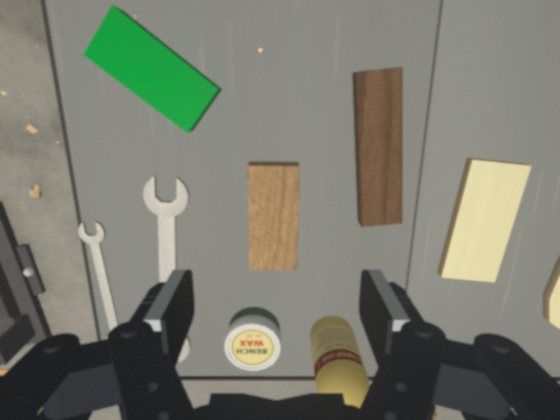

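The wrist view shows the brown blank at (274,216), clear of the wax tin (253,340), the bottle (340,360) and the walnut (378,146). The green look-alike is at (151,69).

```bash
python3 - <<'E'
from h import *
import pickle
W=pickle.load(open('W2.pkl','rb')); D=camera_model('side'); S=camera_model('scene')
C=[onz(W,u,.025)[:2].round(4) for u in((248.5,165),(299.5,165),(297.5,270),(250,270))]
print(C,np.mean(C,0)); C=np.array(C)
print('sizes',np.linalg.norm(C[1]-C[0]),np.linalg.norm(C[2]-C[3]),np.linalg.norm(C[3]-C[0]))
for e in (C[3]-C[0],C[2]-C[1]): print('yaw of -y axis',np.arctan2(e[0],-e[1]))
print('tri',tri([(W,(274,216)),(S,(333,292)),(D,(300.5,168))]),tri([(W,(274,216)),(D,(300.5,168))]))
print('tin',onz(W,(253,345),.03),'walnut',onz(W,(357,226),.019),onz(W,(353,72),.019))
p,R=Rt();print(p,R.round(3).tolist(),monitor.observe()['joint_positions'])
E
```

```text
[array([ 0.4238, -0.1584]), array([ 0.4725, -0.1583]), array([ 0.4729, -0.2693]), array([ 0.4232, -0.2694])] [ 0.4481  -0.21385]
sizes 0.04870010266929626 0.04970010060351988 0.11100162160977646
yaw of -y axis -0.0054053527605487746
yaw of -y axis 0.003603588004975777
tri [ 0.44895442 -0.21174322  0.02211593] [ 0.44851347 -0.21026925  0.02342556]
tin [ 0.42524138 -0.35875976  0.03      ] walnut [ 0.53314565 -0.22232516  0.019     ] [ 0.51929337 -0.07448679  0.019     ]
[ 0.45048481 -0.1677964   0.40476142] [[-0.001, 1.0, 0.0], [1.0, 0.001, -0.0], [-0.0, 0.0, -1.0]] [-3.56566097e-01  8.95548794e-02 -3.24320177e-01  1.15683706e+00
  2.11187750e-05  1.21275795e+00]
```

```bash
python3 -m jog '[[[-4.1,-0.2,0],[0,0,0],0.8],[[-0.4,0,4],[0,0,0],0.8],[[0,0,4],[0,0,0],0.8],[[0,0,4],[0,0,0],0.8],[[0,0,4],[0,0,0],0.8],[[0,0,3],[0,0,0],0.8],[[0,0,0],[0,0,0],0.8],[[0,0,0],[0,0,0],0.8]]'
```

```text
time_s: 4.85
tcp_pos: [0.4475, -0.2128, 0.2138]
orientation: [-2.219, -2.219, 0.002]
force: [0.4, 0.8, 0.2]
grip_width: 0.068
grasp_force: 0.0
```

```bash
python3 -m jog '[[[0,0.05,2],[0,0,0],0.8],[[0,0,1.5],[0,0,0],0.8],[[0,0,0],[0,0,0],0.8],[[0,0,0],[0,0,0],0.3],[[0,0,0],[0,0,0],0.3],[[0,0,0],[0,0,0],0.3],[[0,0,0],[0,0,0],0.3],[[0,0,0],[0,0,0],0.3]]' 40
```

```text
time_s: 5.52
tcp_pos: [0.4501, -0.2138, 0.182]
orientation: [2.22, 2.218, 0.002]
force: [-0.5, 1.1, 6.8]
grip_width: 0.049
grasp_force: 42.5
```

```bash
python3 -m jog '[[[0,0,0],[0,0,0],0.68],[[0,0,-0.5],[0,0,0],0.68],[[0,0,-0.5],[0,0,0],0.68],[[0,0,0],[0,0,0],0.3],[[0,0,0],[0,0,0],0.3],[[0,0,0],[0,0,0],0.3],[[0,0,0],[0,0,0],0.3]]' 40;python3 -m jog '[[[0,0,-1],[0,0,0],0.3],[[0,0,-3],[0,0,0],0.3],[[0,0,-4],[0,0,0],0.3],[[0,0,-4],[0,0,0],0.3],[[0,0,-4],[0,0,0],0.3],[[0,0,-4],[0,0,0],0.3],[[0,0,0],[0,0,0],0.3]]';python3 - <<'E'
from h import *
p,R=Rt();print(p,R.round(4).tolist())
E
```

```text
time_s: 6.1
tcp_pos: [0.4495, -0.2136, 0.1916]
orientation: [2.221, 2.219, 0.001]
force: [-3.4, 1.2, 15.7]
grip_width: 0.0479
grasp_force: 38.7
time_s: 6.68
tcp_pos: [0.4508, -0.2142, 0.3982]
orientation: [2.214, 2.212, 0.006]
force: [1.8, -1.0, -1.0]
grip_width: 0.0481
grasp_force: 42.0
[ 0.45077998 -0.21420583  0.39818067] [[0.001, 0.9999, 0.011], [1.0, -0.001, -0.0053], [-0.0052, 0.011, -0.9999]]
```

```bash
python3 -m jog '[[[3.8,0.96,0],[0,0,0],0.3],[[3.8,0.96,0],[0,0,0],0.3],[[3.8,0.96,0],[0,0,0],0.3],[[3.8,0.96,0],[0,0,0],0.3],[[3.8,0.96,0],[0,0,0],0.3],[[3.8,0.96,0],[0,0,0],0.3],[[3.8,0.96,0],[0,0,0],0.3],[[3.8,0.96,0],[0,0,0],0.3]]'>/dev/null;python3 -m jog '[[[3.8,0.96,0],[0,0,0],0.3],[[3.8,0.96,0],[0,0,0],0.3],[[0,0,0],[0,0,-0.1215],0.3],[[0,0,0],[0,0,-0.1215],0.3],[[0,0,0],[0,0,-0.1215],0.3],[[0,0,0],[0,0,-0.1215],0.3],[[0,0,0],[0,0,-0.1215],0.3],[[0,0,0],[0,0,-0.1215],0.3]]'>/dev/null;python3 -m jog '[[[0,0,0],[0,0,-0.1215],0.3],[[0,0,0],[0,0,-0.1215],0.3],[[0,0,0],[0,0,-0.1215],0.3],[[0,0,0],[0,0,-0.1215],0.3],[[0,0,0],[0,0,-0.1215],0.3],[[0,0,0],[0,0,-0.1215],0.3],[[0,0,0],[0,0,0],0.3],[[0,0,0],[0,0,0],0.3]]'
python3 - <<'E'
from h import *
p,R=Rt();print(p,R.round(4).tolist(),'shift tool',R.T@(np.array([.5468,.166,p[2]])-p))
a=-.113; t=np.array([-np.sin(a),np.cos(a),0]); print('yaw err about tool z', np.arcsin(np.cross(R[:,1],t)@R[:,2]))
save('wrist','w3.png')
E
```

```text
time_s: 8.68
tcp_pos: [0.5451, 0.1666, 0.3896]
orientation: [-0.184, -3.136, 0.0]
force: [0.4, -0.4, -1.0]
grip_width: 0.0482
grasp_force: 42.0
[0.5450927  0.16655357 0.38963464] [[-0.9931, 0.1169, -0.0004], [0.1169, 0.9931, -0.0001], [0.0004, -0.0002, -1.0]] shift tool [-1.76029776e-03 -3.50243932e-04 -5.78222066e-07]
yaw err about tool z -0.004138369231400941
```

View pics/w3.png

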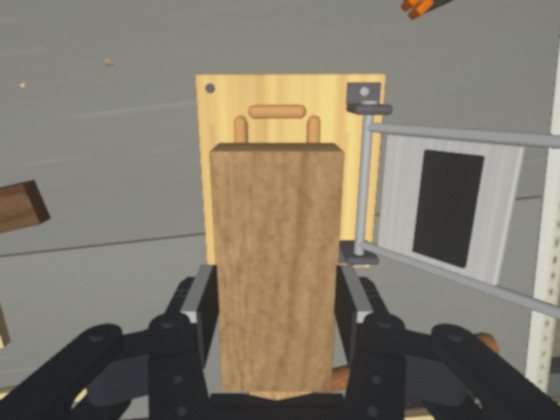

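The blank sits square in the fingers at u≈277, in line with the nest's end wall at (277,111) and the base corners at (196,76) and (384,74).

```bash
cat > chk.py <<'E'
from h import *
p,R=Rt()
for x in(.053,.055,.057):
    for z in (.1666,.1916): print(x,z,proj('wrist',[p+R@[x,y,z] for y in(-.025,.025)]).round(1).tolist())
a=-.113;J=np.array([[np.cos(a),-np.sin(a),0],[np.sin(a),np.cos(a),0],[0,0,1]]);o=np.array([.5468,.166,0])
L=[[-.095,-.073,.01],[-.095,.097,.01],[-.063,0,.024]]
print(proj('wrist',[o+J@l for l in L]).round(1).tolist(),'seen 196,76 384,74 277,111')
E
python3 chk.py
```

```text
0.053 0.1666 [[213.4, 160.7], [347.9, 160.7]]
0.053 0.1916 [[222.7, 150.5], [337.4, 150.5]]
0.055 0.1666 [[213.1, 155.3], [348.2, 155.3]]
0.055 0.1916 [[222.5, 145.9], [337.6, 145.9]]
0.057 0.1666 [[212.8, 149.9], [348.5, 149.9]]
0.057 0.1916 [[222.3, 141.3], [337.8, 141.2]]
[[195.3, 73.4], [387.0, 72.5], [277.7, 111.1]] seen 196,76 384,74 277,111
```

```bash
python3 -m jog '[[[-0.26,0.02,3.5],[0,0,-0.004],0.3],[[0,0,4],[0,0,0],0.3],[[0,0,4],[0,0,0],0.3],[[0,0,3],[0,0,0],0.3],[[0,0,1.5],[0,0,0],0.3],[[0,0,0],[0,0,0],0.3],[[0,0,0],[0,0,0],0.3]]'
python3 - <<'E'
from h import *
p,R=Rt();print(p,R.round(4).tolist(),'shift tool',R.T@(np.array([.5468,.166,p[2]])-p), 'want x -.0009')
E
```

```text
time_s: 9.32
tcp_pos: [0.5475, 0.1664, 0.2292]
orientation: [-0.175, -3.135, 0.001]
force: [-0.7, 0.6, -0.9]
grip_width: 0.0479
grasp_force: 42.0
[0.5475152  0.16640745 0.22918736] [[-0.9938, 0.1112, -0.0019], [0.1112, 0.9938, -0.0006], [0.0018, -0.0008, -1.0]] shift tool [ 6.65462711e-04 -4.84447133e-04  1.58390886e-06] want x -.0009
```

```bash
python3 -m jog '[[[0,0,0.8],[0,0,0],0.3],[[0,0,0.6],[0,0,0],0.3],[[0,0,0.4],[0,0,0],0.3],[[0,0,0.4],[0,0,0],0.3],[[0,0,0.3],[0,0,0],0.3],[[0,0,0],[0,0,0],0.3]]'
```

```text
time_s: 9.82
tcp_pos: [0.5476, 0.1664, 0.2042]
orientation: [-0.172, -3.136, 0.0]
force: [0.5, -0.1, -2.4]
grip_width: 0.0478
grasp_force: 42.0
```

```bash
python3 -m jog '[[[0,0,0.15],[0,0,0],0.3],[[0,0,0.15],[0,0,0],0.3],[[0,0,0.15],[0,0,0],0.3],[[0,0,0],[0,0,0],0.3],[[0,0,0],[0,0,0],0.3]]'
```

```text
time_s: 10.23
tcp_pos: [0.548, 0.1665, 0.2017]
orientation: [0.172, 3.136, 0.001]
force: [-3.5, -1.2, 11.4]
grip_width: 0.0484
grasp_force: 43.4
```

```bash
python3 -m jog '[[[0,0,0],[0,0,0],0.75],[[0,0,0],[0,0,0],0.75],[[0,0,0],[0,0,0],0.75],[[0,0,-1.5],[0,0,0],0.75],[[0,0,-3],[0,0,0],0.75],[[0,0,-4],[0,0,0],0.75],[[0,0,-4],[0,0,0],0.75],[[0,0,-4],[0,0,0],0.75]]' >/dev/null;python3 -m jog '[[[0,0,-4],[0,0,0],0.75],[[0,0,-2],[0,0,0],0.75],[[1.6,3.3,0],[0,0,0],0.75],[[1.6,3.3,0],[0,0,0],0.75],[[1.6,3.3,0],[0,0,0],0.75],[[0,0,0],[0,0,0],0.75],[[0,0,0],[0,0,0],0.75]]'
python3 - <<'E'
from h import *
import pickle
pickle.dump(camera_model('wrist'),open('W4.pkl','wb'));save('wrist','w4.png')
p,R=Rt();print(p,R.round(4).tolist())
a=-.113;J=np.array([[np.cos(a),-np.sin(a),0],[np.sin(a),np.cos(a),0],[0,0,1]]);o=np.array([.5468,.166,0])
b=lambda x,A,r=.165:[x,.075-r*np.cos(A),.045+r*np.sin(A)]
L=[[-.055,-.025,.035],[-.055,.025,.035],[.055,-.025,.035],[.055,.025,.035]]+[b(x,A) for A in(2.25,2.3,2.35) for x in (-.049,.049)]
print(proj('wrist',[o+J@l for l in L]).round(0).tolist())
E
```

```text
time_s: 11.48
tcp_pos: [0.5103, 0.2717, 0.4249]
orientation: [-0.167, -3.137, 0.001]
force: [-0.1, -0.2, -0.5]
grip_width: 0.064
grasp_force: 0.0
[0.51075447 0.2706476  0.42488657] [[-0.9942, 0.1079, -0.0002], [0.1079, 0.9942, -0.0007], [0.0001, -0.0007, -1.0]]
[[151.0, 166.0], [202.0, 166.0], [161.0, 267.0], [208.0, 267.0], [404.0, 219.0], [389.0, 349.0], [411.0, 216.0], [395.0, 344.0], [417.0, 213.0], [401.0, 339.0]]
```

View pics/w4.png

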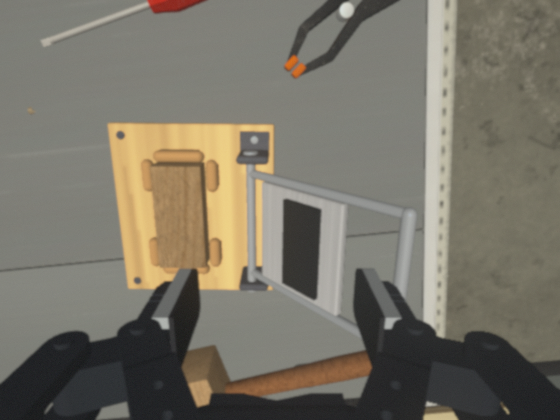

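The picture shows the blank lying inside the nest walls at (180,215), corners where a top face at z = 35 mm projects. The bar runs from (409,214) down to about (400,300), which matches the 2.3 rad model. I move above the bar and triangulate it.

```bash
python3 -m jog '[[[-1.6,2.83,0],[0,0,-0.005],0.5],[[-1.6,2.83,0],[0,0,0],0.5],[[-1.6,2.83,0],[0,0,0],0.5],[[0,0,3],[0,0,0],0.5],[[0,0,3],[0,0,0],0.5],[[0,0,0],[0,0,0],0.5],[[0,0,0],[0,0,0],0.5]]'
python3 - <<'E'
from h import *
import pickle
W1,W4=[pickle.load(open(f'W{i}.pkl','rb')) for i in(1,4)]
print('bar -x end corner',tri([(W1,(552,161)),(W4,(409,214))]))
a=-.113;J=np.array([[np.cos(a),-np.sin(a),0],[np.sin(a),np.cos(a),0],[0,0,1]]);o=np.array([.5468,.166,0])
print('model',o+J@[-.049,.185,.168])
p,R=Rt();print(p,R.round(4).tolist(),'shift',R.T@(np.array([.5678,.3498,.323])-p))
E
```

```text
time_s: 12.12
tcp_pos: [0.5676, 0.3478, 0.3633]
orientation: [-0.167, -3.133, 0.005]
force: [0.7, 0.3, 0.2]
grip_width: 0.0425
grasp_force: 0.0
bar -x end corner [0.51593936 0.35458809 0.17016498]
model [0.51897305 0.35534535 0.168     ]
[0.56758312 0.34781651 0.36329207] [[-0.9943, 0.1062, -0.0042], [0.1062, 0.9943, -0.0029], [0.0039, -0.0034, -1.0]] shift [-0.00016104  0.00213045  0.04028482]
```

```bash
python3 -m jog '[[[0,0.2,1.5],[0,0,0],0.5],[[0,0,1.5],[0,0,0],0.5],[[0,0,1],[0,0,0],0.5],[[0,0,0],[0,0,0],0.5],[[0,0,0],[0,0,0],0.5]]';python3 -m jog '[[[0,0,0],[0,0,0],0.0],[[0,0,0],[0,0,0],0.0],[[0,0,0],[0,0,0],0.0],[[0,0,0],[0,0,0],0.0],[[0,0,0],[0,0,0],0.0],[[0,0,0],[0,0,0],0.0]]' 40
```

```text
time_s: 12.53
tcp_pos: [0.5682, 0.351, 0.3263]
orientation: [0.166, 3.137, 0.0]
force: [-0.9, -0.2, 0.3]
grip_width: 0.0423
grasp_force: 0.0
time_s: 13.03
tcp_pos: [0.5682, 0.3508, 0.3266]
orientation: [0.166, 3.135, -0.002]
force: [-0.3, -4.7, 5.8]
grip_width: 0.0085
grasp_force: 39.3
```

```bash
python3 - <<'E'
from h import *
p,R=Rt();print(p,R.round(4).tolist())
s=save('side','s5.png')
cv2.imwrite('pics/s5c.png',cv2.resize(s[120:340,130:350,::-1],(590,590)))
E
```

```text
[0.56821799 0.35082083 0.32659948] [[-0.9944, 0.1053, 0.0017], [0.1053, 0.9944, -0.0013], [-0.0018, -0.0011, -1.0]]
```

View pics/s5c.png

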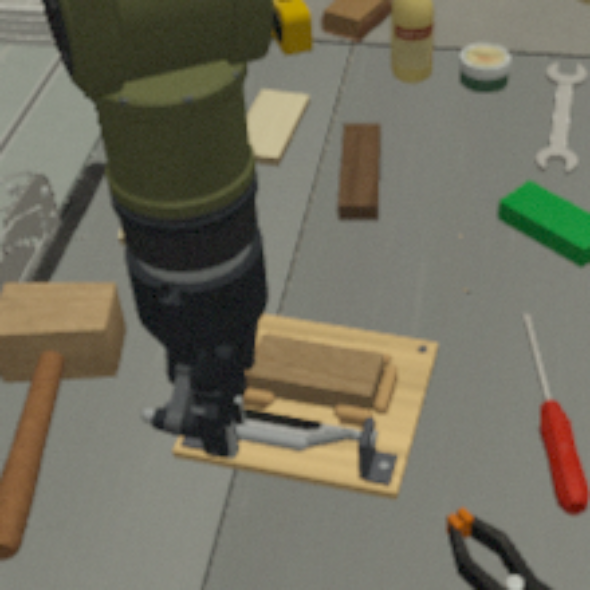

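The side crop shows the fingers on the bar at (215,420) and the blank flat in the nest at (315,370). Swing along the arc, first half.

```bash
python3 -m jog '[[[0,-0.31,-0.27],[0,0,0],0],[[0,-0.31,-0.27],[0,0,0],0],[[0,-0.67,-0.49],[0,0,0],0],[[0,-0.67,-0.49],[0,0,0],0],[[0,-0.71,-0.41],[0,0,0],0],[[0,-0.71,-0.41],[0,0,0],0],[[0,-0.75,-0.35],[0,0,0],0],[[0,-0.75,-0.35],[0,0,0],0]]'; cat > ang.py <<'E'
from h import *
p,R=Rt(); d=p-np.array([.5682,.3508,.3266]); a=-.113
jy=d@[-np.sin(a),np.cos(a),0]; y=.1099+jy; z=.123+d[2]
print('jig x slide',d@[np.cos(a),np.sin(a),0],'y',y,'z',z,'r',np.hypot(y,z),'angle',np.arctan2(z,-y), monitor.observe()['force'],monitor.observe()['grip_width'])
E
python3 ang.py
```

```text
time_s: 13.75
tcp_pos: [0.5628, 0.3029, 0.3575]
orientation: [0.164, 3.136, 0.005]
force: [-0.3, 4.9, 5.1]
grip_width: 0.0086
grasp_force: 38.9
jig x slide 4.1448601339919185e-05 y 0.06172867799626162 z 0.15387451776965955 r 0.16579444172230692 angle 1.952304411061037 [-0.34922154  4.8664415   5.07615147] 0.00855104152680297
```

```bash
python3 -m jog '[[[0,-0.78,-0.26],[0,0,0],0],[[0,-0.78,-0.26],[0,0,0],0],[[0,-0.8,-0.19],[0,0,0],0],[[0,-0.8,-0.19],[0,0,0],0],[[0,-0.65,-0.09],[0,0,0],0],[[0,-0.65,-0.09],[0,0,0],0],[[0,-0.49,-0.04],[0,0,0],0],[[0,-0.4,-0.03],[0,0,0],0]]'; python3 -m jog '[[[0,0,0],[0,0,0],0],[[0,0,0],[0,0,0],0]]' ; python3 ang.py
```

```text
time_s: 14.42
tcp_pos: [0.5567, 0.2488, 0.3683]
orientation: [-0.165, -3.137, -0.001]
force: [-1.9, 1.8, 5.9]
grip_width: 0.0083
grasp_force: 41.7
time_s: 14.58
tcp_pos: [0.5567, 0.2489, 0.3683]
orientation: [-0.165, -3.137, -0.001]
force: [-1.8, 1.7, 7.6]
grip_width: 0.0082
grasp_force: 41.8
jig x slide 8.890709356188138e-05 y 0.007372160972405173 z 0.16472477933655627 r 0.16488966518517834 angle 1.61552089626725 [-1.76923492  1.70891959  7.57030554] 0.00817879644699246
```

```bash
python3 -m jog '[[[0,-0.3,0],[0,0,0],0],[[0,-0.3,0],[0,0,0],0],[[0,-0.15,0],[0,0,0],0],[[0,0,0],[0,0,0],0],[[0,0,0],[0,0,0],0],[[0,0,0],[0,0,0],0]]' ; python3 ang.py
python3 - <<'E'
from h import *
w=save('wrist','w6.png'); s=save('scene','s6.png')
cv2.imwrite('pics/v6.png',np.hstack([cv2.resize(w,(400,300)),cv2.resize(s[80:280,120:387],(400,300))])[:,:,::-1])
a=-.113;J=np.array([[np.cos(a),-np.sin(a),0],[np.sin(a),np.cos(a),0],[0,0,1]]);o=np.array([.5468,.166,0])
for A in(1.53,1.571,1.61):
  L=[[-.049,.075-.165*np.cos(A),.045+.165*np.sin(A)],[-.049,.075,.045]]
  P=[o+J@l for l in L]; print(A,(proj('wrist',P)*400/560).round(1).tolist(),((proj('scene',P)-[120,80])*1.5+[400,0]).round(1).tolist())
E
```

```text
time_s: 15.08
tcp_pos: [0.5559, 0.2415, 0.3682]
orientation: [-0.165, -3.137, 0.0]
force: [-1.8, 1.4, 8.1]
grip_width: 0.0084
grasp_force: 42.1
jig x slide 8.535686141617274e-05 y -0.00010237898594624151 z 0.16460186582469027 r 0.16460189766350236 angle 1.570174347376673 [-1.75687959  1.3985519   8.08466574] 0.008397215896906934
1.53 [[185.7, 124.8], [198.4, 92.5]] [[534.3, 70.2], [539.4, 171.6]]
1.571 [[199.3, 124.9], [198.4, 92.5]] [[532.4, 69.4], [539.4, 171.6]]
1.61 [[212.3, 125.0], [198.4, 92.5]] [[530.7, 68.8], [539.4, 171.6]]
```

View pics/v6.png

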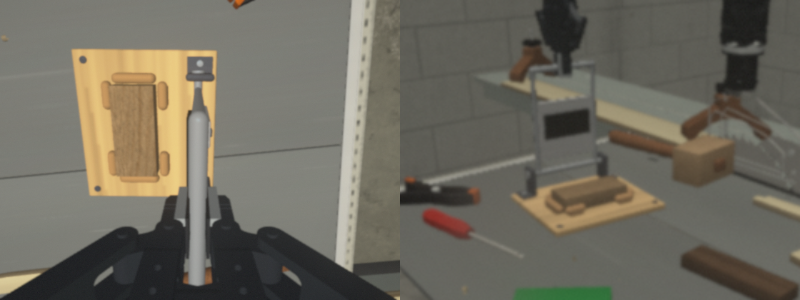

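The wrist view (left) shows the bar at u≈199 directly over the hinge at u≈198, so the flap is upright, and the blank is flat in the nest. Both other offcuts were untouched, and the arm is still.

```bash
python3 -m jog '[[[0,0,0],[0,0,0],0],[[0,0,0],[0,0,0],0],[[0,0,0],[0,0,0],0],[[0,0,0],[0,0,0],0]]'; python3 ang.py; python3 -c "
from h import *
print(workorder.finish_job())"
```

```text
time_s: 15.52
tcp_pos: [0.5559, 0.2416, 0.3682]
orientation: [-0.165, -3.137, 0.0]
force: [-2.2, 0.9, 8.0]
grip_width: 0.0083
grasp_force: 42.1
jig x slide 7.887442990007869e-05 y -1.775774532936092e-05 z 0.16461538804849696 r 0.16461538900629782 angle 1.5706884526436948 [-2.18601658  0.92875515  7.99182984] 0.008304688117978543
the job is handed in; nothing more can be done
None
```

The blank lies flat and fully down in the nest, the flap is held still and upright (about 1.571 rad) with its bar gripped, the other two offcuts were not touched, and the job was handed in at about 15.5 s.

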